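Wedge a rocking induction hob on the teppan-shop counter

TASK

The induction hob rocks because its near left foot, seen from the robot, is worn short. With the fingertips, push the wooden wedge along the counter, thin end first, in from the hob's left side under that short foot until the foot rests on it and the hob no longer rocks, without jacking the hob off level or shoving it about. Then press down on the hob's top above that foot with about a kilogram of force to check that it stands firm, and take the hand away; never pick up the wedge or the hob, and leave the other things alone.

Things in the scene. Friction and masses are not known exactly. Their poses are not given: they have to be found in the camera images.
- hob: Steel induction hob with a black glass top, 340 mm (x) by 280 mm (y), 75 mm high, about 4.5 kg, loose. Origin: on the counter below its centre; x points from its fascia (facing the robot) to the rear, y to its left, z up. Four domed rubber feet, 24 mm across, at x +-130, y +-110 mm; housing's underside 20 mm above the counter. Level while its three good feet stand on the counter.
- short_foot (a point): Point on the axis of the hob's near left foot (x -130, y +110 mm on the hob), on the counter when the hob is level; axes as the hob's. This foot is worn short: its rounded end hangs 3 to 8 mm (not known) above this point until 4 to 7 N of downward push above it rocks the hob onto it. It lies 30 mm in from the hob's left side.
- hob_corner (a point): Point on the hob's flat glass top, 75 mm straight above short_foot: the place to press. 40 mm from the front edge, 30 mm from the left edge. Axes as the hob's.
- wedge: Loose beech wedge lying flat left of the hob, 100 mm long (x), 45 mm wide (y), 40 g. Origin: middle of its underside. +x points to the thin end (1.5 mm thick), roughly at the hob; it thickens evenly to 14 mm at the square heel, 1 mm in 8. Friction about 0.6: it slides under a fraction of a newton, stays where it is left, and resists with several newtons once it bears on the foot.
- sauce_pot: Steel sauce pot, 152 mm across, 135 mm high, with a long handle and a wooden ladle in it, on the counter to the right of the hob. Origin: centre of its underside. Leave alone.
- squeeze_bottle: Pale plastic squeeze bottle with a pointed nozzle, 62 mm across, 200 mm high, standing at the left. Origin: centre of its underside. Leave alone.
- shaker: Steel seasoning shaker, 62 mm across, 99 mm high, standing at the left. Origin: centre of its underside. Leave alone.
- spatula: Teppan spatula lying flat, 260 mm long along its x (steel blade 90 mm wide at +x, dark wooden handle at -x), 18 mm high, in front of the hob, near the robot. Origin: on the counter near the middle of its length. Leave alone.
Things that resemble listed ones, but are neither listed nor needed, are in the scene too. There is more than one size of the wedge; the job needs the middle-sized.

How it is judged:
On the way, in this order (a step that is already met when the one before it is completed fails the run):
1. the wedge is pushed under the short foot until the foot rests on it, the hob still level and no hand on the hob (contact force between wedge and hob above 0.2 N and contact force between the fingers and hob below 0.3 N and angle between hob's own z axis and vertical below 0.008 rad and y of short_foot in the frame of wedge between -0.02 and 0.02 m and x of short_foot in the frame of wedge between -0.045 and 0.05 m), for 0.2 s.
2. the hob is pressed down above the wedged foot with 8 N or more and does not rock (contact force between the fingers and hob above 8 N and contact force between wedge and hob above 2 N and angle between hob's own z axis and vertical below 0.008 rad), for 0.2 s.
At the end, for the whole second after the job is handed in: The short foot rests on the wedge (more than 0.1 N between them), its axis within 20 mm of the wedge's middle line; the hob is level within 0.008 rad (about 1.5 mm at the foot), within 20 mm of where it stood, and all is at rest (contact force between wedge and hob above 0.1 N and angle between hob's own z axis and vertical below 0.008 rad and y of short_foot in the frame of wedge between -0.02 and 0.02 m and x of short_foot in the frame of wedge between -0.045 and 0.05 m and distance of hob from where it was at the start of the episode below 0.02 m and linear speed of each of hob, wedge below 0.01 m/s); the robot touches nothing.
It fails at once if the wedge is lifted or tipped up (height (world z) of wedge above 0.012 m or angle between wedge's own z axis and vertical above 0.3 rad).
It fails at once if the hob is lifted or shoved more than 25 mm (height (world z) of hob above 0.012 m or distance of hob from where it was at the start of the episode above 0.025 m).
It fails at once if a bystander is moved more than 20 mm (distance of any of sauce_pot, squeeze_bottle, shaker, spatula from where it was at the start of the episode above 0.02 m).
It also fails if it takes over 72 s, if anything falls off the work surface, if the arm or the gripper's body presses on something with over 40 N, if the wrist force passes 120 N, or if a joint passes its speed limit or range.

ROBOT

A 7-joint arm with a two-finger parallel gripper is mounted at the origin on the work surface. World frame = base frame: x ahead of the robot, y to its left, z up, the work surface at z = 0. Lengths are in m, angles in rad, forces in N, time in s.
With the tool pointing down it reaches from about 0.35 to 0.9 m from the base axis. Payload 8.1 kg.
Tool frame: the origin (TCP) lies at the very end of the fingers, on their centre line; the grasp point (between the pads) lies grip_point_offset behind it (grip_point_offset is the distance from the TCP to the grasp point, in m); z points along the fingers, y is the direction in which the jaws open and shut (so a half turn about z gives the same grasp; the last joint's range is limited). The gripper opens to 92 mm and grips with 3 to 60 N. Pads are 19 mm wide; open, the fingers measure 130 mm over their backs; the gripper's body (75 mm by 190 mm) begins 47 mm behind the grasp point.
Start: joints at [1.018, 0.434, 0.025, 1.573, -0.012, 1.134, -0.075], TCP at [0.272, -0.563, 0.227] pointing down, gripper open.
Joint ranges: [-2.62, 2.62], [-0.44, 2.09], [-1.27, 1.32], [0.08, 2.57], [-1.32, 4.46], [0.12, 2], [-2.74, 2.74]. Speed limits (rad/s): [2.22, 2.22, 3.01, 3.01, 3.14, 3.14, 3.14].

INTERFACE

Orientations are given as a rotation vector (axis times angle).
In Python, from cell import * gives the robot as it stands.
- The arm moves only by the tool drive_tool, never from a script. Its argument "increments" is a list of rows, each an object of numbers: "grip": the gripper's target within -1 to 1 (shut at 1, half-way at 0, fully open at -1); "tx", "ty", "tz": the shift along the world's x, y, z normalised to -1 to 1, where 1 is 400 mm; "turn": the turn about the world's z normalised to -1 to 1, where 1 is 60 degrees. In form: [{"grip": .., "tx": .., "ty": .., "tz": .., "turn": ..}, ...]. A call has 1 to 20 rows; each row is the pose to reach, as a shift and turn from the pose measured when the call began; what a row does not reach only later rows make up. A row lasts 1/10 s, in which the tool goes at most 50 mm and 8.59 degrees, less where a joint would pass 70% of its speed; a pose out of reach is approached as far as the arm can. A call with a number of a shift or a turn outside -1 to 1 is refused whole. A call with a gripper value outside its range is refused whole. The fingers move at their own pace and stop on an object; "newtons" is the grip in N (left out, the last holds). Time passes only in rows, so rows that repeat a pose let the fingers close. It gives the time, the measured TCP pose, the force and the opening at its end, in the units of the state.
- observe(): the state, without advancing time (a new reading comes with each control period).
- get_image(name): name is "scene" or "top" or "wrist"; returns the picture (384x512x3 uint8, red, green, blue); there is no depth.
- camera_info(name): a dict with "fx", "fy", "cx", "cy" (pixels), "distortion" ([k1, k2, p1, p2, k3] as OpenCV has them; the pictures are not rectified), "eye" and "rotation" of the camera in the world; the wrist camera has in their place "hand_eye" (4x4, takes a point from camera to tool coordinates, whose origin is the TCP and whose axes are the flange's). Camera axes: x right, y down, z forward; pixel columns grow to the right and rows downward; lengths in m; the calibration is good to about 2 mm. A picture is of the moment at which its call begins: read the wrist's pose just before it. camera_info takes no time and is no camera call.
- sign_off(): hands the job in, once; it reports no verdict.
The state is a dict: "clock": time; "joints": joint angles; "dq": joint speeds; "joint_efforts": joint torques, N m; "position": TCP position; "ee_rot": TCP orientation; "force": force on the tool from outside, world axes, zero at the start; "ft_torque": the same for the moment, N m; "width": opening from 0.0 (shut) to 1.0 (fully open).
Only numpy, scipy, OpenCV 4.12 (cv2) and the standard library are available. Lean on these libraries where they do the work, as an engineer would, in place of code of your own. Each camera call takes 0.05 s, during which the arm holds its last target. There are 200 camera calls.

## Working session

There is one attempt and no reset: what is moved stays moved. The work goes in short steps, Python scripts to look and compute and a tool call to move; the robot and the scene stay as the last step left them, time stands still between calls to the robot, and variables do not carry over. Pictures are saved under pics/ and viewed, about 8 in all and at most 12, crops included, and the job is handed in when it is done.

Besides the shell and the picture viewer there is one more tool, called after "Emit:" as name(argument=value, ...) on one line, values as JSON. drive_tool: Moves the arm, as the interface text tells. Its arguments: {"type":"object","properties":{"increments":{"type":"array","items":{"type":"object","properties":{"grip":{"type":"number"},"tx":{"type":"number"},"ty":{"type":"number"},"tz":{"type":"number"},"turn":{"type":"number"}}}},"newtons":{"type":"number"}},"required":["increments"]}

```bash
mkdir -p pics
python3 - <<'E'
from cell import *
import cv2
o=observe();print({k:o[k] for k in o})
for n in("scene","top"):
    cv2.imwrite(f"pics/{n}0.png",get_image(n)[:,:,::-1]); print(n,camera_info(n))
print(camera_info("wrist"))
E
```

```text
{'clock': 0.0, 'joints': array([ 1.01844444,  0.43523031,  0.02497436,  1.57410739, -0.01157723,
        1.13397292, -0.07512099]), 'dq': array([ 6.56064764e-06, -5.99030686e-04, -1.15404297e-03, -5.87523848e-04,
        1.76303770e-04, -2.45278313e-03, -1.16220023e-03]), 'joint_efforts': array([-4.68771577e-04, -6.67839932e+01,  9.85440910e-01, -3.14459753e+01,
       -6.02378463e-02,  4.25973732e-02,  1.48578292e-04]), 'position': array([ 0.27143332, -0.56241712,  0.22593645]), 'ee_rot': array([-3.06107039e+00, -7.00071093e-01,  7.99221358e-04]), 'force': array([0.304072  , 1.11261946, 0.15803238]), 'ft_torque': array([-0.00562158,  0.02123435, -0.02788305]), 'width': 1.0018923167112654}
scene {'fx': 494.80153814023066, 'fy': 494.80153814023066, 'cx': 256.24413388235854, 'cy': 190.21141062809957, 'distortion': array([-0.04666681,  0.        ,  0.        ,  0.        ,  0.        ]), 'eye': array([1.61081466, 0.37286793, 0.87873185]), 'rotation': array([-1.33015969, -1.9908219 ,  1.0322122 ])}
top {'fx': 369.11654746613345, 'fy': 369.11654746613345, 'cx': 254.06016140382326, 'cy': 187.63940197158487, 'distortion': array([-0.11915294,  0.        ,  0.        ,  0.        ,  0.        ]), 'eye': array([ 0.45359297, -0.05299465,  1.43547635]), 'rotation': array([-2.15986329,  2.22071812, -0.05816515])}
{'fx': 310.16763176862025, 'fy': 310.16763176862025, 'cx': 252.1739792044733, 'cy': 196.63142641131884, 'distortion': array([-0.07864791,  0.        ,  0.        ,  0.        ,  0.        ]), 'hand_eye': array([[ 4.56740558e-04, -9.52879987e-01, -3.03347196e-01,
         8.21538281e-02],
       [ 9.99999863e-01,  5.12688994e-04, -1.04799342e-04,
        -7.15674216e-04],
       [ 2.55383964e-04, -3.03347106e-01,  9.52880091e-01,
        -1.57213196e-01],
       [ 0.00000000e+00,  0.00000000e+00,  0.00000000e+00,
         1.00000000e+00]])}
```

View pics/top0.png

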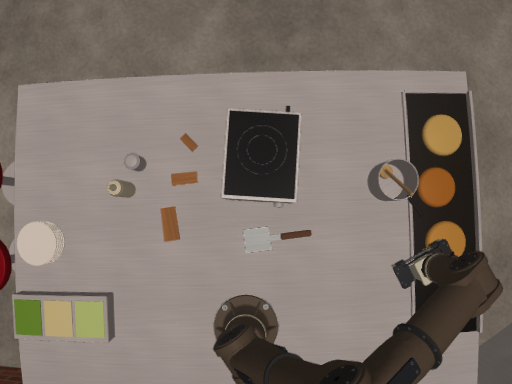

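View pics/scene0.png

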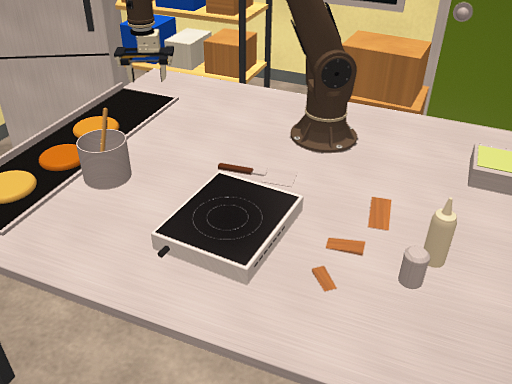

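The top view shows three wooden wedges left of the hob: small (189,142), middle (184,178) and large (170,224). The middle one should be the target. I'll measure all three and the glass outline, and make an enlarged crop.

```bash
cat > h.py <<'E'
import numpy as np,cv2
from scipy.spatial.transform import Rotation as R
from cell import *
def ray(n,uv,pose=None):
    c=camera_info(n);K=np.array([[c['fx'],0,c['cx']],[0,c['fy'],c['cy']],[0,0,1]])
    p=cv2.undistortPoints(np.float64(uv).reshape(-1,1,2),K,c['distortion']).reshape(-1,2)
    d=np.c_[p,np.ones(len(p))]
    if n=="wrist":
        T=np.eye(4);T[:3,:3]=R.from_rotvec(pose['ee_rot']).as_matrix();T[:3,3]=pose['position'];T=T@c['hand_eye']
        return T[:3,3],d@T[:3,:3].T
    return c['eye'],d@R.from_rotvec(c['rotation']).as_matrix().T
def plane(n,uv,z,pose=None):
    e,d=ray(n,uv,pose); return e+d*((z-e[2])/d[:,2])[:,None]
def rect(n,m,z,pose=None):
    "contour -> world plane -> min-area rectangle (mm)"
    c=max(cv2.findContours(m,cv2.RETR_EXTERNAL,cv2.CHAIN_APPROX_NONE)[0],key=cv2.contourArea).reshape(-1,2)
    w=plane(n,c,z,pose)[:,:2]*1000; r=cv2.minAreaRect(np.float32(w)); return r,cv2.boxPoints(r)
E
python3 - <<'E'
from h import *
im=cv2.imread("pics/top0.png");s=cv2.imread("pics/scene0.png")
hsv=cv2.cvtColor(im,cv2.COLOR_BGR2HSV)
print(hsv[178,184],hsv[150,280],hsv[178,205])
wood=cv2.inRange(hsv,(3,110,60),(20,255,255))
n,l,st,ce=cv2.connectedComponentsWithStats(wood)
for i in range(1,n):
    if st[i,4]>60 and ce[i][0]<220 and ce[i][1]<260:
        r,b=rect("top",np.uint8(l==i),0.008);print(ce[i].round(),np.round(r[0]),np.round(r[1]),round(r[2],1),b.round().tolist())
gl=cv2.inRange(hsv,(0,0,0),(180,255,60));gl[:, :215]=0;gl[:,310:]=0;gl[210:]=0
gl=cv2.morphologyEx(gl,cv2.MORPH_OPEN,np.ones((7,7),np.uint8))
r,b=rect("top",gl,0.075);print("glass",r,b.round().tolist())
a=cv2.resize(im[120:250,130:310],None,fx=4,fy=4,interpolation=cv2.INTER_CUBIC)
cv2.imwrite("pics/crop_top.png",a)
cv2.imwrite("pics/crop_sc.png",cv2.resize(s[160:310,230:430],None,fx=4,fy=4,interpolation=cv2.INTER_CUBIC))
E
```

```text
[ 13 160 134] [ 0 17 30] [  7  28 155]
[188. 142.] [723. 205.] [68. 31.] 43.5 [[688.0, 193.0], [709.0, 170.0], [758.0, 217.0], [737.0, 240.0]]
[184. 178.] [581. 225.] [ 43. 100.] 4.7 [[555.0, 273.0], [563.0, 173.0], [606.0, 176.0], [598.0, 276.0]]
[170. 224.] [405. 284.] [128.  60.] 7.0 [[338.0, 306.0], [345.0, 247.0], [472.0, 262.0], [465.0, 321.0]]
glass ((656.649658203125, -78.90350341796875), (258.16558837890625, 313.8084716796875), 84.83027648925781) [[489.0, -193.0], [801.0, -222.0], [825.0, 36.0], [512.0, 64.0]]
```

View pics/crop_sc.png

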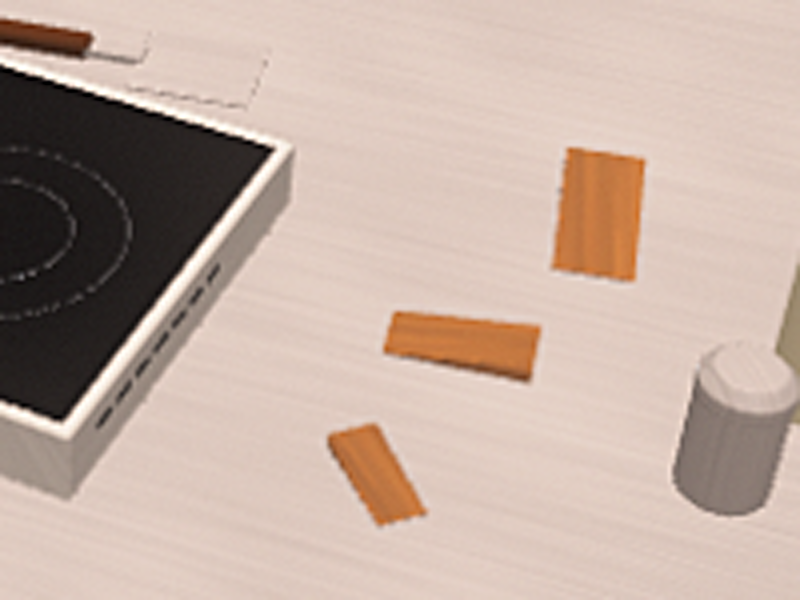

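The crop confirms it: the middle wedge (crop ~(465,345), image (184,178)) measures 43×100 mm. Its thick heel with a dark end face is away from the hob, and its thin end faces the hob. The others measure 68×31 (small) and 128×60 (large), so they are ruled out. The glass measures 314×258, consistent with a 340×280 hob with a rim.

```bash
python3 - <<'E'
from h import *
import cell
print([ (k,getattr(cell,k)) for k in dir(cell) if 'grip' in k.lower()])
# hob outline check: bright rim at z=.075 around glass ; scene-view glass too
s=cv2.imread("pics/scene0.png");g=cv2.inRange(cv2.cvtColor(s,cv2.COLOR_BGR2HSV),(0,0,0),(180,255,60))
m=np.zeros_like(g);m[170:270,155:305]=g[170:270,155:305];m=cv2.morphologyEx(m,cv2.MORPH_OPEN,np.ones((5,5),np.uint8))
r,b=rect("scene",m,0.075);print("scene glass",r,b.round().tolist())
h=cv2.cvtColor(s,cv2.COLOR_BGR2HSV);w=cv2.inRange(h,(3,110,60),(20,255,255));k=np.zeros_like(w);k[230:260,320:370]=w[230:260,320:370]
r,b=rect("scene",k,0.008);print("scene wedge",r,b.round().tolist())
o=observe();M=R.from_rotvec(o['ee_rot']).as_matrix();print(M.round(3))
print("jaw axis deg",np.degrees(np.arctan2(M[1,1],M[0,1])))
print("top bottle/shaker",plane("top",[[115,187],[133,161]],0.1).round(3))
E
ls
```

```text
[('grip_point_offset', 0.0188)]
scene glass ((658.342529296875, -78.07737731933594), (259.1997985839844, 313.0478820800781), 84.74134063720703) [[491.0, -193.0], [802.0, -221.0], [826.0, 37.0], [514.0, 65.0]]
scene wedge ((583.5067749023438, 225.1923065185547), (56.76701736450195, 97.37822723388672), 5.476057052612305) [[551.0, 271.0], [560.0, 174.0], [616.0, 179.0], [607.0, 276.0]]
[[ 0.901  0.435 -0.001]
 [ 0.435 -0.901  0.001]
 [-0.    -0.001 -1.   ]]
jaw axis deg -64.23426977678362
top bottle/shaker [[0.547 0.465 0.1  ]
 [0.641 0.396 0.1  ]]
h.py
pics
```

Both views agree: hob centre (657.5,−78.5) mm, yaw −5.2°, so short_foot ≈ (538,43) mm. The wedge's heel is at ≈ (578,275), heading −85.3°. I'll approach behind the heel with the jaws parallel to it, part-closed for a stable two-point push.

Emit:
drive_tool(increments=[{"tx":0.1,"ty":0.12,"tz":0.05,"turn":0.1,"grip":0.5},{"tx":0.2,"ty":0.25,"tz":0.05,"turn":0.2,"grip":0.5},{"tx":0.25,"ty":0.4,"tz":0.05,"turn":0.3,"grip":0.5},{"tx":0.3,"ty":0.6,"tz":0.05,"turn":0.4,"grip":0.5},{"tx":0.35,"ty":0.8,"tz":0.05,"turn":0.5,"grip":0.5},{"tx":0.4,"ty":1,"tz":0.05,"turn":0.6,"grip":0.5},{"tx":0.4,"ty":1,"tz":0.05,"turn":0.6,"grip":0.5},{"tx":0.4,"ty":1,"tz":0.05,"turn":0.6,"grip":0.5},{"tx":0.4,"ty":1,"tz":0.05,"turn":0.6,"grip":0.5},{"tx":0.4,"ty":1,"tz":0.05,"turn":0.6,"grip":0.5}], newtons=20)

```text
clock: 1.1
position: [0.4327, -0.1566, 0.2462]
ee_rot: [-2.687, -1.623, -0.001]
force: [-0.2, -0.3, 0.5]
width: 0.259
```

Emit:
drive_tool(increments=[{"tx":0.1,"ty":0.15,"tz":0.0,"turn":0.1,"grip":0.5},{"tx":0.2,"ty":0.3,"tz":0.0,"turn":0.2,"grip":0.5},{"tx":0.3,"ty":0.45,"tz":0,"turn":0.3,"grip":0.5},{"tx":0.35,"ty":0.6,"tz":0,"turn":0.4,"grip":0.5},{"tx":0.36,"ty":0.8,"tz":0,"turn":0.54,"grip":0.5},{"tx":0.36,"ty":1,"tz":0,"turn":0.54,"grip":0.5},{"tx":0.36,"ty":1,"tz":0,"turn":0.54,"grip":0.5},{"tx":0.36,"ty":1,"tz":0,"turn":0.54,"grip":0.5},{"tx":0.36,"ty":1,"tz":0,"turn":0.54,"grip":0.5},{"tx":0.36,"ty":1,"tz":0,"turn":0.54,"grip":0.5},{"tx":0.36,"ty":1,"tz":0,"turn":0.54,"grip":0.5}])

```text
clock: 2.2
position: [0.5766, 0.2435, 0.2454]
ee_rot: [-2.126, -2.309, 0.002]
force: [0.4, -1.3, 0.2]
width: 0.25
```

Run:
```python
from h import *
o=observe();M=R.from_rotvec(o['ee_rot']).as_matrix();print(o['position'],np.degrees(np.arctan2(M[1,1],M[0,1])),o['width'],o['force'],o['clock'])
im=get_image("wrist")[:,:,::-1];cv2.imwrite("pics/w1.png",im)
hsv=cv2.cvtColor(im,cv2.COLOR_BGR2HSV);wood=cv2.inRange(hsv,(3,110,60),(20,255,255))
n,l,st,ce=cv2.connectedComponentsWithStats(wood)
for i in range(1,n):
    if st[i,4]>300:
        r,b=rect("wrist",np.uint8(l==i),0.008,o);print(ce[i].round(),np.round(r[0]),np.round(r[1]),round(r[2],1),b.round().tolist())
```

```text
[0.57663816 0.24353376 0.24539245] 4.740603954602877 0.25046754224962176 [ 0.43508643 -1.28428519  0.23438201] 2.2
[120. 122.] [403. 285.] [136.  58.] 7.5 [[332.0, 305.0], [339.0, 248.0], [474.0, 265.0], [467.0, 323.0]]
[255. 176.] [580. 228.] [44. 96.] 4.8 [[555.0, 274.0], [563.0, 178.0], [606.0, 182.0], [598.0, 277.0]]
[358. 200.] [722. 208.] [71. 34.] 42.5 [[684.0, 197.0], [707.0, 171.0], [760.0, 219.0], [736.0, 245.0]]
[299. 296.] [662.  52.] [13. 93.] 9.0 [[648.0, 97.0], [662.0, 5.0], [675.0, 7.0], [661.0, 99.0]]
[205. 295.] [522.  40.] [90. 13.] 89.1 [[515.0, -5.0], [528.0, -5.0], [529.0, 85.0], [516.0, 85.0]]
[278. 339.] [609. -34.] [487.  26.] 4.9 [[365.0, -42.0], [367.0, -67.0], [852.0, -26.0], [850.0, 0.0]]
```

View pics/w1.png

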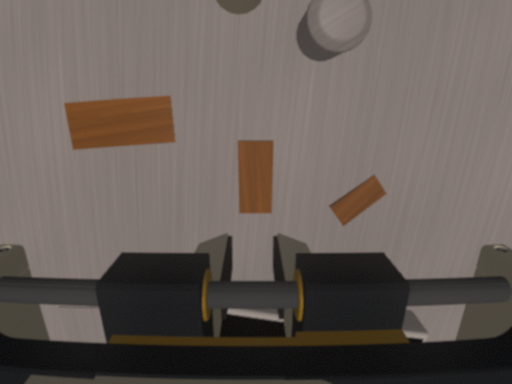

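The wrist view agrees within 2 mm. It shows the middle wedge at pixel (255,176), heel up the picture at (255,140), in line with the fingers. Next I move behind the heel and go down.

Emit:
drive_tool(increments=[{"ty":0.08,"tx":0,"tz":0,"turn":0,"grip":0.5},{"ty":0.155,"tz":-0.08,"grip":0.5},{"ty":0.155,"tz":-0.2,"grip":0.5},{"ty":0.155,"tz":-0.32,"grip":0.5},{"ty":0.155,"tz":-0.44,"grip":0.5},{"ty":0.155,"tz":-0.52,"grip":0.5},{"ty":0.155,"tz":-0.56,"grip":0.5},{"ty":0.155,"tz":-0.585,"grip":0.5},{"ty":0.155,"tz":-0.585,"grip":0.5},{"ty":0.155,"tz":-0.585,"grip":0.5}])

```text
invalid input
```

Emit:
drive_tool(increments=[{"tx":0,"ty":0.08,"tz":0,"turn":0,"grip":0.5},{"tx":0,"ty":0.155,"tz":-0.08,"turn":0,"grip":0.5},{"tx":0,"ty":0.155,"tz":-0.2,"turn":0,"grip":0.5},{"tx":0,"ty":0.155,"tz":-0.32,"turn":0,"grip":0.5},{"tx":0,"ty":0.155,"tz":-0.44,"turn":0,"grip":0.5},{"tx":0,"ty":0.155,"tz":-0.52,"turn":0,"grip":0.5},{"tx":0,"ty":0.155,"tz":-0.56,"turn":0,"grip":0.5},{"tx":0,"ty":0.155,"tz":-0.585,"turn":0,"grip":0.5},{"tx":0,"ty":0.155,"tz":-0.585,"turn":0,"grip":0.5},{"tx":0,"ty":0.155,"tz":-0.585,"turn":0,"grip":0.5}])

```text
clock: 3.25
position: [0.5781, 0.3043, 0.0132]
ee_rot: [-2.13, -2.307, -0.001]
force: [0.3, 0.3, 0.1]
width: 0.25
```

Emit:
drive_tool(increments=[{"tx":-0.003,"ty":-0.015,"tz":-0.01,"turn":0,"grip":0.5},{"tx":-0.004,"ty":-0.03,"tz":-0.01,"turn":0,"grip":0.5},{"tx":-0.005,"ty":-0.042,"tz":-0.01,"turn":0,"grip":0.5},{"tx":-0.005,"ty":-0.05,"tz":-0.01,"turn":-0.004,"grip":0.5},{"tx":-0.004,"ty":-0.06,"tz":-0.01,"turn":-0.019,"grip":0.5},{"tx":-0.003,"ty":-0.07,"tz":-0.01,"turn":-0.034,"grip":0.5},{"tx":-0.003,"ty":-0.08,"tz":-0.01,"turn":-0.049,"grip":0.5},{"tx":-0.002,"ty":-0.09,"tz":-0.01,"turn":-0.064,"grip":0.5},{"tx":-0.001,"ty":-0.1,"tz":-0.01,"turn":-0.079,"grip":0.5},{"tx":-0.001,"ty":-0.115,"tz":-0.01,"turn":-0.102,"grip":0.5},{"tx":-0.001,"ty":-0.13,"tz":-0.01,"turn":-0.125,"grip":0.5},{"tx":-0.001,"ty":-0.145,"tz":-0.01,"turn":-0.148,"grip":0.5},{"tx":-0.002,"ty":-0.16,"tz":-0.01,"turn":-0.171,"grip":0.5},{"tx":-0.003,"ty":-0.175,"tz":-0.01,"turn":-0.194,"grip":0.5},{"tx":-0.005,"ty":-0.19,"tz":-0.01,"turn":-0.217,"grip":0.5},{"tx":-0.006,"ty":-0.2,"tz":-0.01,"turn":-0.233,"grip":0.5},{"tx":-0.008,"ty":-0.21,"tz":-0.01,"turn":-0.248,"grip":0.5},{"tx":-0.009,"ty":-0.22,"tz":-0.01,"turn":-0.263,"grip":0.5},{"tx":-0.011,"ty":-0.234,"tz":-0.01,"turn":-0.285,"grip":0.5},{"tx":-0.011,"ty":-0.234,"tz":-0.01,"turn":-0.285,"grip":0.5}])

```text
clock: 5.25
position: [0.5737, 0.2096, 0.0091]
ee_rot: [-2.452, -1.963, -0.001]
force: [0.0, -0.3, 0.3]
width: 0.249
```

```bash
cat > w.py <<'E'
from h import *
import sys
o=observe();M=R.from_rotvec(o['ee_rot']).as_matrix();print(o['position'].round(4),np.degrees(np.arctan2(M[1,1],M[0,1])).round(1),o['force'].round(2),o['clock'])
for n in("scene","top"):
    im=get_image(n)[:,:,::-1];cv2.imwrite(f"pics/{n}{sys.argv[1]}.png",im)
    hsv=cv2.cvtColor(im,cv2.COLOR_BGR2HSV);wood=cv2.inRange(hsv,(3,110,60),(20,255,255))
    k,l,st,ce=cv2.connectedComponentsWithStats(wood)
    for i in range(1,k):
        if st[i,4]<60: continue
        r,b=rect(n,np.uint8(l==i),0.006)
        if 450<r[0][0]<640 and 40<r[0][1]<300: print(n,np.round(r[0]),np.round(r[1]),round(r[2],1),b.round().tolist())
s=cv2.imread(f"pics/scene{sys.argv[1]}.png");cv2.imwrite(f"pics/c{sys.argv[1]}.png",cv2.resize(s[150:300,220:420],None,fx=4,fy=4,interpolation=cv2.INTER_CUBIC))
E
python3 w.py 2
```

```text
[0.5737 0.2096 0.0091] -12.6 [ 0.   -0.35  0.31] 5.25
scene [567. 151.] [96. 45.] 77.2 [[534.0, 109.0], [578.0, 99.0], [599.0, 193.0], [555.0, 203.0]]
top [559. 147.] [94. 44.] 76.3 [[526.0, 106.0], [569.0, 96.0], [591.0, 188.0], [549.0, 198.0]]
```

View pics/c2.png

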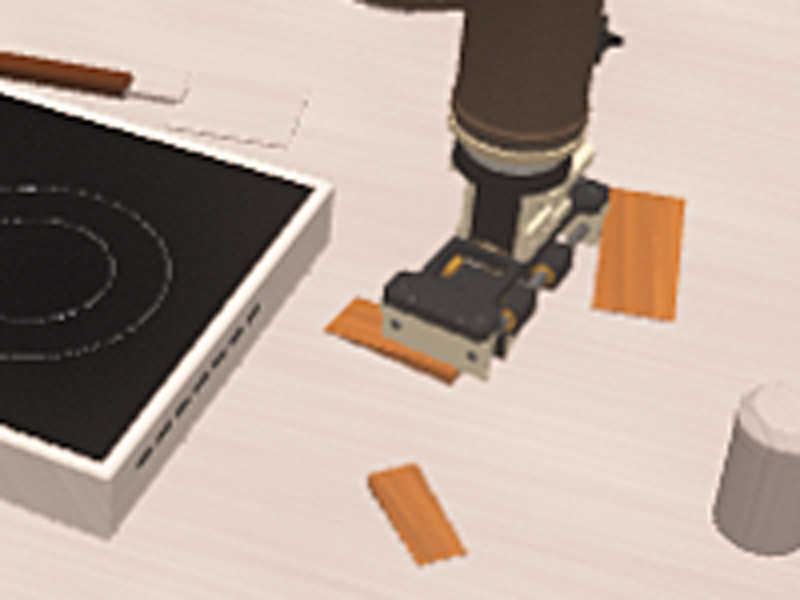

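The wedge tracks the fingers: heading ≈ −103°, tip ≈ (550,102), pointing at the foot to within a couple of mm. I'll go straight on, slowing before it bears.

Emit:
drive_tool(increments=[{"tx":-0.0025,"ty":-0.012,"tz":0.005,"turn":0,"grip":0.5},{"tx":-0.005,"ty":-0.024,"tz":0.005,"turn":0,"grip":0.5},{"tx":-0.008,"ty":-0.036,"tz":0.005,"turn":0,"grip":0.5},{"tx":-0.0105,"ty":-0.048,"tz":0.005,"turn":0,"grip":0.5},{"tx":-0.0135,"ty":-0.06,"tz":0.005,"turn":0,"grip":0.5},{"tx":-0.016,"ty":-0.072,"tz":0.005,"turn":0,"grip":0.5},{"tx":-0.0185,"ty":-0.084,"tz":0.005,"turn":0,"grip":0.5},{"tx":-0.0215,"ty":-0.096,"tz":0.005,"turn":0,"grip":0.5},{"tx":-0.024,"ty":-0.108,"tz":0.005,"turn":0,"grip":0.5},{"tx":-0.027,"ty":-0.12,"tz":0.005,"turn":0,"grip":0.5},{"tx":-0.0295,"ty":-0.132,"tz":0.005,"turn":0,"grip":0.5},{"tx":-0.032,"ty":-0.144,"tz":0.005,"turn":0,"grip":0.5},{"tx":-0.034,"ty":-0.152,"tz":0.005,"turn":0,"grip":0.5},{"tx":-0.0355,"ty":-0.16,"tz":0.005,"turn":0,"grip":0.5},{"tx":-0.0355,"ty":-0.16,"tz":0.005,"turn":0,"grip":0.5}])

```text
clock: 6.85
position: [0.5594, 0.1459, 0.0111]
ee_rot: [-2.45, -1.965, -0.001]
force: [0.0, -0.2, -0.2]
width: 0.251
```

```bash
python3 w.py 3
```

```text
[0.5594 0.1459 0.0111] -12.6 [ 0.01 -0.15 -0.2 ] 6.85
scene [568.  97.] [71. 21.] 74.4 [[548.0, 66.0], [568.0, 60.0], [587.0, 129.0], [568.0, 134.0]]
top [550.  97.] [35. 47.] 88.7 [[526.0, 80.0], [573.0, 79.0], [574.0, 114.0], [527.0, 115.0]]
```

Emit:
drive_tool(increments=[{"tx":-0.001,"ty":-0.005,"tz":0,"turn":0,"grip":0.5},{"tx":-0.002,"ty":-0.01,"tz":0,"turn":0,"grip":0.5},{"tx":-0.003,"ty":-0.015,"tz":0,"turn":0,"grip":0.5},{"tx":-0.0045,"ty":-0.02,"tz":0,"turn":0,"grip":0.5},{"tx":-0.0045,"ty":-0.02,"tz":0,"turn":0,"grip":0.5}])

```text
clock: 7.45
position: [0.5578, 0.1387, 0.0113]
ee_rot: [-2.45, -1.965, -0.002]
force: [-0.2, 2.5, -0.4]
width: 0.249
```

Emit:
drive_tool(increments=[{"tx":-0.001,"ty":-0.005,"tz":0,"turn":0,"grip":0.5},{"tx":-0.002,"ty":-0.01,"tz":0,"turn":0,"grip":0.5},{"tx":-0.003,"ty":-0.015,"tz":0,"turn":0,"grip":0.5},{"tx":-0.003,"ty":-0.015,"tz":0,"turn":0,"grip":0.5}])

```text
clock: 7.85
position: [0.5573, 0.1348, 0.0118]
ee_rot: [-2.447, -1.966, -0.008]
force: [1.3, 7.2, -1.3]
width: 0.249
```

Emit:
drive_tool(increments=[{"tx":-0.001,"ty":-0.005,"tz":0,"turn":0,"grip":0.5},{"tx":-0.002,"ty":-0.01,"tz":0,"turn":0,"grip":0.5},{"tx":-0.002,"ty":-0.01,"tz":0,"turn":0,"grip":0.5}])

```text
clock: 8.15
position: [0.5576, 0.1341, 0.0125]
ee_rot: [-2.444, -1.967, -0.015]
force: [2.3, 9.9, 0.5]
width: 0.25
```

The wedge now bears on the foot. Resistance rose to ~10 N, with the foot ≈16 mm in from the tip (thickness ≈3.5 mm, consistent with a 3 mm gap). I'll back straight off and up.

Emit:
drive_tool(increments=[{"tx":0.005,"ty":0.025,"tz":0,"turn":0,"grip":0.5},{"tx":0.015,"ty":0.06,"tz":0,"turn":0,"grip":0.5},{"tx":0.025,"ty":0.12,"tz":0,"turn":0,"grip":0.5},{"tx":0.025,"ty":0.2,"tz":0.02,"turn":0,"grip":0.5},{"tx":0.025,"ty":0.2,"tz":0.1,"turn":0,"grip":0.7},{"tx":0.025,"ty":0.2,"tz":0.2,"turn":0,"grip":1},{"tx":0.025,"ty":0.2,"tz":0.3,"turn":0,"grip":1},{"tx":0.025,"ty":0.2,"tz":0.3,"turn":0,"grip":1},{"tx":0.025,"ty":0.2,"tz":0.3,"turn":0,"grip":1}])

```text
clock: 9.05
position: [0.568, 0.2146, 0.1333]
ee_rot: [-2.445, -1.968, -0.018]
force: [0.4, -0.6, -0.1]
width: 0.008
```

```bash
python3 w.py 4
python3 - <<'E'
from h import *
s=cv2.imread("pics/scene4.png");g=cv2.inRange(cv2.cvtColor(s,cv2.COLOR_BGR2HSV),(0,0,0),(180,255,60))
m=np.zeros_like(g);m[170:270,155:305]=g[170:270,155:305];m=cv2.morphologyEx(m,cv2.MORPH_OPEN,np.ones((5,5),np.uint8))
print("scene glass",*rect("scene",m,0.075))
o=observe();im=get_image("wrist")[:,:,::-1];cv2.imwrite("pics/w4.png",im)
wood=cv2.inRange(cv2.cvtColor(im,cv2.COLOR_BGR2HSV),(3,110,60),(20,255,255))
k,l,st,ce=cv2.connectedComponentsWithStats(wood)
for i in range(1,k):
    if st[i,4]>200:
        r,b=rect("wrist",np.uint8(l==i),0.01,o);print("wrist",np.round(r[0]),np.round(r[1]),round(r[2],1),b.round().tolist())
E
```

```text
[0.568  0.2146 0.1333] -12.3 [ 0.43 -0.61 -0.09] 9.05
scene [552.  95.] [63. 56.] 83.5 [[520.0, 67.0], [576.0, 60.0], [583.0, 123.0], [527.0, 130.0]]
top [551. 101.] [44. 44.] 77.4 [[525.0, 84.0], [567.0, 75.0], [577.0, 118.0], [534.0, 127.0]]
scene glass ((658.1633911132812, -78.12702941894531), (258.757080078125, 313.5527038574219), 84.75387573242188) [[ 490.21414  -192.62889 ]
 [ 802.45337  -221.29836 ]
 [ 826.1127     36.374832]
 [ 513.8734     65.0443  ]]
wrist [403. 286.] [140.  59.] 7.5 [[330.0, 306.0], [338.0, 248.0], [476.0, 266.0], [469.0, 324.0]]
wrist [720. 208.] [71. 35.] 42.2 [[682.0, 198.0], [706.0, 172.0], [759.0, 219.0], [735.0, 245.0]]
wrist [542.  98.] [70. 21.] 77.1 [[524.0, 66.0], [544.0, 62.0], [560.0, 130.0], [539.0, 135.0]]
wrist [490.  56.] [ 18. 343.] 77.7 [[321.0, 84.0], [656.0, 10.0], [660.0, 28.0], [325.0, 101.0]]
```

View pics/c4.png

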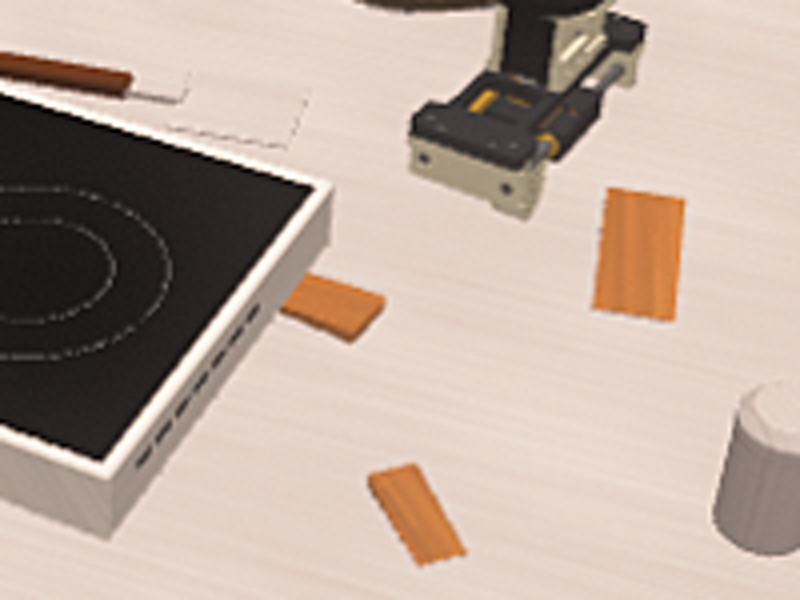

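The foot sits at wedge frame x ≈ +32 mm and y ≈ 0. The hob's glass outline is unchanged (<0.5 mm), and in the view the heel sticks out at crop (350,305). Now the press at the corner (538,43,75).

Emit:
drive_tool(increments=[{"tx":-0.02,"ty":-0.1,"tz":0,"turn":0,"grip":1},{"tx":-0.04,"ty":-0.2,"tz":0,"turn":0,"grip":1},{"tx":-0.06,"ty":-0.32,"tz":0,"turn":0,"grip":1},{"tx":-0.075,"ty":-0.41,"tz":0,"turn":0,"grip":1},{"tx":-0.075,"ty":-0.43,"tz":-0.04,"turn":0,"grip":1},{"tx":-0.075,"ty":-0.43,"tz":-0.08,"turn":0,"grip":1},{"tx":-0.075,"ty":-0.43,"tz":-0.12,"turn":0,"grip":1},{"tx":-0.075,"ty":-0.43,"tz":-0.12,"turn":0,"grip":1},{"tx":-0.075,"ty":-0.43,"tz":-0.12,"turn":0,"grip":1}])

```text
clock: 10.1
position: [0.536, 0.0418, 0.0824]
ee_rot: [-2.442, -1.966, -0.008]
force: [0.5, -0.1, 0.1]
width: 0.007
```

Emit:
drive_tool(increments=[{"tx":0.003,"ty":0.002,"tz":-0.006,"turn":0,"grip":1},{"tx":0.003,"ty":0.002,"tz":-0.012,"turn":0,"grip":1},{"tx":0.003,"ty":0.002,"tz":-0.017,"turn":0,"grip":1},{"tx":0.003,"ty":0.002,"tz":-0.021,"turn":0,"grip":1},{"tx":0.003,"ty":0.002,"tz":-0.021,"turn":0,"grip":1}])

```text
clock: 10.6
position: [0.5374, 0.0427, 0.0748]
ee_rot: [-2.443, -1.967, -0.009]
force: [-3.1, -0.3, 8.3]
width: 0.004
```

Emit:
drive_tool(increments=[{"tx":0,"ty":0,"tz":-0.002,"turn":0,"grip":1},{"tx":0,"ty":0,"tz":-0.003,"turn":0,"grip":1},{"tx":0,"ty":0,"tz":-0.003,"turn":0,"grip":1}])

```text
clock: 10.9
position: [0.5374, 0.0428, 0.0747]
ee_rot: [-2.443, -1.967, -0.009]
force: [-4.7, -1.8, 13.3]
width: 0.007
```

Emit:
drive_tool(increments=[{"tx":0.001,"ty":0,"tz":-0.0026,"turn":0,"grip":1},{"tx":0.001,"ty":0,"tz":-0.0026,"turn":0,"grip":1},{"tx":0.001,"ty":0,"tz":-0.0026,"turn":0,"grip":1},{"tx":0.001,"ty":0,"tz":-0.0026,"turn":0,"grip":1},{"tx":0.001,"ty":0,"tz":-0.0026,"turn":0,"grip":1}])

```text
clock: 11.4
position: [0.5375, 0.0428, 0.0747]
ee_rot: [-2.444, -1.968, -0.009]
force: [-6.3, -0.5, 14.6]
width: 0.006
```

Emit:
drive_tool(increments=[{"tx":0,"ty":0,"tz":0.01,"turn":0,"grip":1},{"tx":0,"ty":0,"tz":0.05,"turn":0,"grip":1},{"tx":0,"ty":0,"tz":0.15,"turn":0,"grip":1},{"tx":0,"ty":0.1,"tz":0.25,"turn":0,"grip":1},{"tx":0,"ty":0.2,"tz":0.35,"turn":0,"grip":1},{"tx":-0.1,"ty":0.3,"tz":0.4,"turn":0,"grip":1},{"tx":-0.2,"ty":0.4,"tz":0.4,"turn":0,"grip":1},{"tx":-0.2,"ty":0.4,"tz":0.4,"turn":0,"grip":1},{"tx":-0.2,"ty":0.4,"tz":0.4,"turn":0,"grip":1}])

```text
clock: 12.3
position: [0.4548, 0.2065, 0.2359]
ee_rot: [-2.437, -1.976, -0.012]
force: [-0.2, -0.0, 0.1]
width: 0.009
```

```bash
python3 w.py 5
python3 - <<'E'
from h import *
s=cv2.imread("pics/scene5.png");g=cv2.inRange(cv2.cvtColor(s,cv2.COLOR_BGR2HSV),(0,0,0),(180,255,60))
m=np.zeros_like(g);m[170:270,155:305]=g[170:270,155:305];m=cv2.morphologyEx(m,cv2.MORPH_OPEN,np.ones((5,5),np.uint8))
print("scene glass",*rect("scene",m,0.075))
E
```

```text
[0.4548 0.2065 0.2359] -11.9 [-0.25 -0.    0.12] 12.3
scene [552.  95.] [63. 56.] 83.5 [[520.0, 67.0], [576.0, 60.0], [583.0, 123.0], [527.0, 130.0]]
top [551. 101.] [44. 44.] 77.4 [[525.0, 84.0], [567.0, 75.0], [577.0, 118.0], [534.0, 127.0]]
scene glass ((658.166015625, -78.09803771972656), (258.8153076171875, 313.5527038574219), 84.75387573242188) [[ 490.21408  -192.62889 ]
 [ 802.45337  -221.29836 ]
 [ 826.1179     36.432816]
 [ 513.87866    65.10228 ]]
```

View pics/scene5.png

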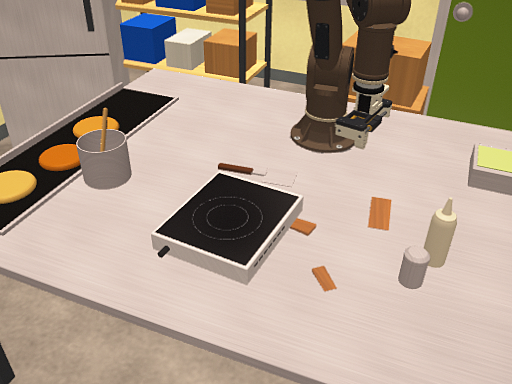

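The final view shows the wedge under the hob's near left corner, with its heel at pixel (305,227). The hob and the other items have not moved, and the hand is clear. Handing in.

```bash
python3 -c "
from cell import *
print(sign_off())"
```

```text
the job is handed in; nothing more can be done
None
```

I pushed the middle-sized wedge (measured 43 × 100 mm) thin end first under the hob's short foot, and the hob now stands firm there. I handed the job in at about 12.5 s; no verdict is reported.

- **Wedge:** I pushed until it resisted with about 10 N. The cameras put the foot about 32 mm ahead of the wedge's middle and within about 1 mm of its middle line. The wedge did not shift during the press.
- **Press test:** At the corner above the foot, the reading went from 8 N to 14.6 N and the fingertips sank only 0.1 mm. The last hold ended at 14.6 N, above the roughly 10 N I aimed for.
- **Hob:** Its outline in the camera stayed within about 0.5 mm of where it started. I did not measure its tilt or the force between wedge and foot directly; I judged both from that outline and the press.
- **Other things:** In the last picture the hand was clear and the pot, bottle, shaker and spatula stood where they had been.

None of these checks failed. They agreed except for the wedge tip's position before it went under: the two cameras differed by about 8 mm. I put that down to the assumed height and the fingers partly hiding the wedge.

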